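# Scan the tea tin, close it and take off the outer cap

### The job

Turn the open green tea tin upright on its scanner pad until its white price label squarely faces the scanner's red window, and let go. Then take the nested pair of lids together by the wooden knob, lower it gently (no dropping) into the tin's mouth until the inner lid sits flat on the rim, and let go of the knob. Finally lift the blue outer cap alone, level, until it is a few centimetres clear of the knob, leaving the inner lid seated and the label facing the window, and finish while still holding the cap steady there above the tin; leave everything else on the table alone.

Things in the scene. Friction and masses are not known exactly. Their poses are not given: they have to be found in the camera images.
- scanner: Fixed barcode scanner: a round white pad (96 mm across, top 4 mm above the table) on which the tin stands, and a grey head 55 x 85 mm, 75 mm high, whose red window faces the pad from 82 mm away. Origin: centre of the pad at table height. Its x axis points from the pad to the head, z up.
- pad (a point): Centre of the pad's top face, where the tin stands; axes as the scanner's. The tin's axis must stay within 20 mm of it.
- tin_mid (a point): Centre, half-way up, of the open green metal tin (empty, 60 mm across, 80 mm high, wall 3 mm, mouth 54 mm across, about 0.2 kg, loose). z is its axis, upwards; x points from the axis to the white label. It starts on the pad with the label turned 0.9 rad or more away from the window, either way round, up to fully away.
- tin_label (a point): Centre of the white striped price label on the tin's side, 30 mm from the axis, half-way up; a white mark on the rim stands right above it.
- riser: Fixed wooden block 90 x 90 mm, 30 mm high, on which the nested lids start. Origin: centre of its underside.
- lid_knob (a point): Point on the axis of the wooden knob, an upright round stem 14 mm thick of the inner lid. Its top is 12 mm above this point. It rises through the cap's 28 mm hole and stands 28 mm above the cap's top face (which is 16 mm below this point), so lifting the knob lifts both lids.
- inner_lid (a point): Inner lid (aluminium, about 0.12 kg, loose): point on its axis at the underside of its 63 mm wide, 4 mm thick flange, which comes to rest on the tin's rim (then 40 mm above tin_mid). Under the flange a tapered plug (49 mm across, 43 mm at the tip, 8 mm deep) enters the mouth; on the flange a 6 mm high boss, 53 mm across, centres the cap. The knob point is 46 mm above. z is up.
- cap_mid (a point): Centre, half-way up, of the blue outer cap (0.09 kg, loose): a round cap 66 mm across, 26 mm high, with a plain round side to grip, open below (57 mm inside), with a 28 mm hole in its top. Nested, its side stands loosely on the inner lid's flange and this point is 17 mm above inner_lid; it is not fastened. The cap overhangs the flange by 1.5 mm and the tin by 3 mm all round. Once it is 41 mm or more above its nested place it is clear of the knob.
- tape: Bystander, to be left where it is (within 30 mm): yellow roll of tape, ring 60 mm across, 18 mm high. Origin: centre of its underside.
- jar: Bystander, to be left where it is (within 30 mm): amber glass jar with brass lid, 64 mm across, 85 mm high. Origin: centre of its underside.
- can: Bystander, to be left where it is (within 30 mm): closed can with a brown label, 62 mm across, 90 mm high. Origin: centre of its underside.
- mug: Bystander, to be left where it is (within 30 mm): blue mug, 76 mm across, 85 mm high. Origin: centre of its underside.
- dish: Bystander, to be left where it is (within 30 mm): white dish, 100 mm across, 30 mm high. Origin: centre of its underside.
- carton: Bystander, to be left where it is (within 30 mm): cardboard carton 70 x 100 x 50 mm. Origin: centre of its underside.
- brush: Bystander, to be left where it is (within 30 mm): hand brush lying on the table. Origin: centre of its underside.
Things that resemble listed ones, but are neither listed nor needed, are in the scene too. Leave any purple look-alike of the part that bears tin_mid alone.

How it is judged:
By the outcome, as a careful person would: the job done as asked, in the order asked, and still so for the second after the job is handed in, while the arm keeps its last pose, push and grip.
It also fails if it takes over 72 s, if anything falls off the work surface, if the arm or the gripper's body presses on something with over 40 N, if the wrist force passes 120 N, or if a joint passes its speed limit or range.

### The arm

A 6-joint arm with a two-finger parallel gripper is mounted at the origin on the work surface. World frame = base frame: x ahead of the robot, y to its left, z up, the work surface at z = 0. Lengths are in m, angles in degrees, forces in N, time in s.
With the tool pointing down it reaches from about 0.375 to 0.9 m from the base axis. Payload 3.1 kg.
Tool frame: the origin (TCP) lies where the fingers leave the gripper's body, on its centre line; the fingertips stand bot.tips_ahead ahead of it and the grasp point (between the pads) lies 51 mm ahead of it (bot.tips_ahead is the distance from the TCP to the fingertips, in m); z points along the fingers, x is the direction in which the jaws open and shut, and the axes are right-handed (so a half turn about z gives the same grasp; the last joint's range is limited). The gripper opens to 87 mm and grips with 3 to 60 N. Pads are 19 mm wide; open, the fingers measure 117 mm over their backs; the gripper's body (75 mm by 190 mm) begins 51 mm behind the grasp point.
Start: joints at [53.486, 30.224, 82.088, -0, 67.689, -10.227], TCP at [0.277, 0.56, 0.292] pointing down, gripper open.
Joint ranges: [-176.69, 176.69], [-43.24, 126.21], [12.49, 139.97], [-82, 262], [0, 151.66], [-163.58, 163.58]. Speed limits (degrees/s): [159.86, 159.86, 180, 180, 180, 180].

### API

Orientations are given as a 3x3 rotation matrix whose columns are the frame's x, y, z axes.
In Python, from rig import bot, vision, nets gives the robot as it stands.
- The arm moves only by the tool play_rows, never from a script. Its argument "series" is a list of rows, each an object of numbers: "tx", "ty", "tz": the shift along the world's x, y, z as a fraction of full scale; "turn": the turn about the world's z as a fraction of full scale. A call has 1 to 10 rows; each row shifts and turns the commanded pose from where the row before left it; what a row does not reach is not made up. Full scale, the value 1, is 0.8 m for a shift and 60 degrees for a turn. A row lasts 1/10 s, in which the tool goes at most 50 mm and 8.59 degrees, less where a joint would pass 70% of its speed; a pose out of reach is approached as far as the arm can. A call with a number of a shift or a turn outside -1 to 1 is refused whole. A call with a gripper value outside its range is refused whole. "gripper" is the opening, from 0 (shut) to 1 (fully open), set as the call begins (left out, the last holds). The fingers move at their own pace and stop on an object; the grip force is fixed at half the most. Time passes only in rows, so rows that do not move let the fingers close. It gives the time, the measured TCP pose, the force and the opening at its end, in the units of the state.
- bot.read_state(): the state, without advancing time (a new reading comes with each control period).
- vision.capture(name): name is "scene" or "top" or "wrist"; returns a dict with "pixels" (420x560x3 uint8, blue, green, red), "fx", "fy", "cx", "cy" (pixels), "extrinsics" (4x4, takes a point from camera to world coordinates). Camera axes: x right, y down, z forward; pixel columns grow to the right and rows downward; lengths in m; the calibration is good to about 2 mm. A picture is of the moment at which its call begins. There is no depth.
- bot.hand_in(): hands the job in, once; it reports no verdict.
Trained networks look in a picture, given as the dict that the camera call returned (one of the last four; its "shot" number tells which), for a name from the list of things; names that differ only in an ending like _2 or _b are one class to them, and where a whole thing is asked for, a point or a joint stands for the part that bears it (a point fixed in the world has none). Each returns a list of dicts, best first, with "confidence" (0 to 1); they miss things now and then, are a little off and sometimes report something else, mostly with a low value. They report only what shows in the picture. A call takes as long as a camera call. They do not tell look-alikes from the thing itself.
- nets.look_for(picture, query): "at" ([column, row] as shares, 0 to 1, of the picture: columns of its width, rows of its height, amid what is visible of it).
- nets.masks_of(picture, query): "region" (420x560 bool, what is visible of it) and "at" ([column, row] as shares, 0 to 1, of the picture: columns of its width, rows of its height, amid what is visible of it).
The state is a dict: "time_s": time; "joint_positions": joint angles; "qvel": joint speeds; "tau": joint torques, N m; "position": TCP position; "tcp_rot": TCP orientation; "force": force on the tool from outside, world axes, zero at the start; "moment": the same for the moment, N m; "opening": opening from 0.0 (shut) to 1.0 (fully open).
Only numpy, scipy, OpenCV 4.12 (cv2) and the standard library are available. Lean on these libraries where they do the work, as an engineer would, in place of code of your own. Each camera call takes 0.05 s, during which the arm holds its last target.

## Working session

There is one attempt and no reset: what is moved stays moved. The work goes in short steps, Python scripts to look and compute and a tool call to move; the robot and the scene stay as the last step left them, time stands still between calls to the robot, and variables do not carry over. Pictures are saved under pics/ and viewed, and the job is handed in when it is done.

Besides the shell and the picture viewer there is one more tool, called after ">>>" in YAML: its name, and indented under it one key for each argument. play_rows: Moves the arm, as the interface text tells. Shift numbers are shares of 0.8 m and turn numbers shares of 60 degrees, none past 1 either way. Its arguments: {"type":"object","properties":{"series":{"type":"array"},"gripper":{"type":"number"}},"required":["series"]}

```bash
mkdir -p pics; ls; python3 - <<'E'
from rig import bot, vision, nets
import cv2
print(bot.read_state(), bot.tips_ahead)
for n in ["scene","top","wrist"]:
    p=vision.capture(n); cv2.imwrite(f"pics/{n}0.png",p["pixels"])
    print(n,p["fx"],p["fy"],p["cx"],p["cy"],p["extrinsics"].tolist() if hasattr(p["extrinsics"],'tolist') else p["extrinsics"])
E
```

```text
pics
{'time_s': 0.0, 'joint_positions': array([ 5.34856456e+01,  3.02790463e+01,  8.21554984e+01,  2.66054008e-04,
        6.76877996e+01, -1.02262652e+01]), 'qvel': array([ 0.06423115,  0.01535072, -0.05522169, -0.03284976, -0.07505626,
       -0.04412961]), 'tau': array([-1.27618241e-03, -4.40044963e+01, -1.76589543e+01,  6.32108166e-02,
        5.82139380e-02, -1.54620329e-04]), 'position': array([0.27642046, 0.5599139 , 0.29127553]), 'tcp_rot': array([[ 4.42885065e-01,  8.96577490e-01, -1.27401404e-03],
       [ 8.96575935e-01, -4.42886731e-01, -1.71360972e-03],
       [-2.10062782e-03, -3.83318177e-04, -9.99997720e-01]]), 'force': array([-0.0063493 ,  0.33801558,  0.05698191]), 'moment': array([ 0.01473976, -0.01893325,  0.04186162]), 'opening': 1.0049888674587009} 0.0697
scene 505.4842793613345 505.4842793613345 288.4936144761491 214.82373474842322 [[-0.2486508336508099, 0.751803046890493, -0.6107085570146604, 1.4992401798532125], [0.9684545858957928, 0.203636382954574, -0.14362429667220983, 0.19901068984064532], [0.016385297744201194, -0.6271558037867062, -0.7787214648348179, 1.263171853123498], [0.0, 0.0, 0.0, 1.0]]
top 469.9197860244142 469.9197860244142 273.64045613130844 206.95074870368762 [[-0.029404179634623818, -0.9797181345896325, 0.19821142998380648, 0.41007162929022856], [-0.9995641902825062, 0.029338392500980706, -0.0032692859061545826, -0.008354405498322219], [-0.0026122260416276306, -0.1982211781865627, -0.9801538352694634, 1.1201990562481854], [0.0, 0.0, 0.0, 1.0]]
wrist 313.75439739545624 313.75439739545624 280.43606429496606 204.27386557215658 [[0.4425557474807704, 0.8554910010971378, 0.26884857710903176, 0.20214241110209785], [0.8967377312059537, -0.42138793477206754, -0.1352540197558961, 0.5971613846970266], [-0.002419050088999744, 0.30094410688755197, -0.953638711843389, 0.38300041903435234], [0.0, 0.0, 0.0, 1.0]]
```

View pics/scene0.png

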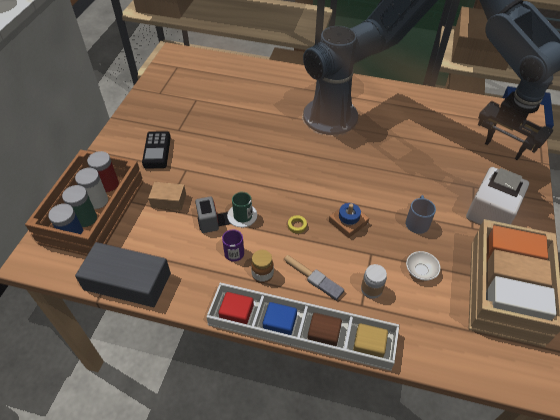

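View pics/top0.png

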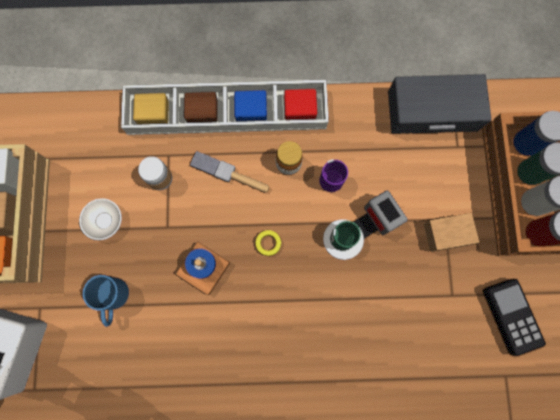

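View pics/wrist0.png

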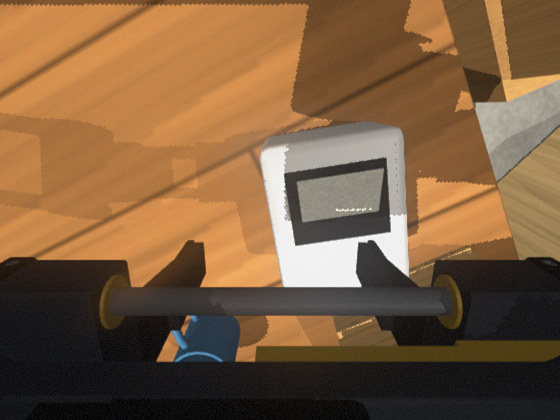

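```bash
cat > h.py <<'E'
import numpy as np, cv2
from rig import bot, vision, nets
def ray(p,uv):
    E=np.array(p["extrinsics"]); d=np.array([(uv[0]-p["cx"])/p["fx"],(uv[1]-p["cy"])/p["fy"],1])
    return E[:3,3],E[:3,:3]@d
def atz(p,uv,z):
    o,d=ray(p,uv); return o+d*(z-o[2])/d[2]
def proj(p,X):
    E=np.array(p["extrinsics"]); c=E[:3,:3].T@(np.array(X)-E[:3,3])
    return np.array([p["fx"]*c[0]/c[2]+p["cx"],p["fy"]*c[1]/c[2]+p["cy"]])
def crop(p,c,r,s,name):
    x,y=int(c[0]),int(c[1]); im=p["pixels"][max(0,y-r):y+r,max(0,x-r):x+r]
    cv2.imwrite("pics/"+name,cv2.resize(im,None,fx=s,fy=s,interpolation=cv2.INTER_CUBIC))
def tri(ps,uvs):
    A=np.zeros((3,3));b=np.zeros(3)
    for p,uv in zip(ps,uvs):
        o,d=ray(p,uv);d=d/np.linalg.norm(d);M=np.eye(3)-np.outer(d,d);A+=M;b+=M@o
    return np.linalg.solve(A,b)
E
python3 - <<'E'
from h import *
t=vision.capture("top"); s=vision.capture("scene")
crop(t,(360,225),50,8,"t1.png"); crop(s,(230,220),50,8,"s1.png")
crop(t,(202,266),40,8,"t2.png"); crop(s,(349,215),40,8,"s2.png")
sh=[1,1]
for n in ["scanner","tin_mid","tin_label","lid_knob","cap_mid","riser","inner_lid"]:
    for p,k in((t,'t'),(s,'s')):
        for r in nets.look_for(p,n)[:3]:
            print(n,k,np.round(np.array(r["at"])*[560,420],1),round(r["confidence"],2))
E
```

```text
scanner t [371.6 221.8] 0.66
scanner t [156.2 171.8] 0.47
scanner s [214.5 216.6] 0.77
scanner s [344.7 222.3] 0.23
tin_mid t [334.5 173.8] 0.74
tin_mid t [347.5 236.8] 0.71
tin_mid s [233.6 245.8] 0.94
tin_mid s [241.3 206.1] 0.71
tin_label t [340.9 235.1] 0.84
tin_label t [329.4 177. ] 0.65
tin_label s [233.9 243. ] 0.62
tin_label s [242.6 206.8] 0.56
lid_knob s [349.  208.6] 0.44
cap_mid t [200.9 264.1] 0.82
cap_mid s [347.2 213.4] 0.64
riser t [207.9 278.6] 0.96
riser s [345.6 223.4] 0.61
inner_lid t [201.9 263. ] 0.64
inner_lid s [348.6 211.4] 0.62
```

View pics/t1.png

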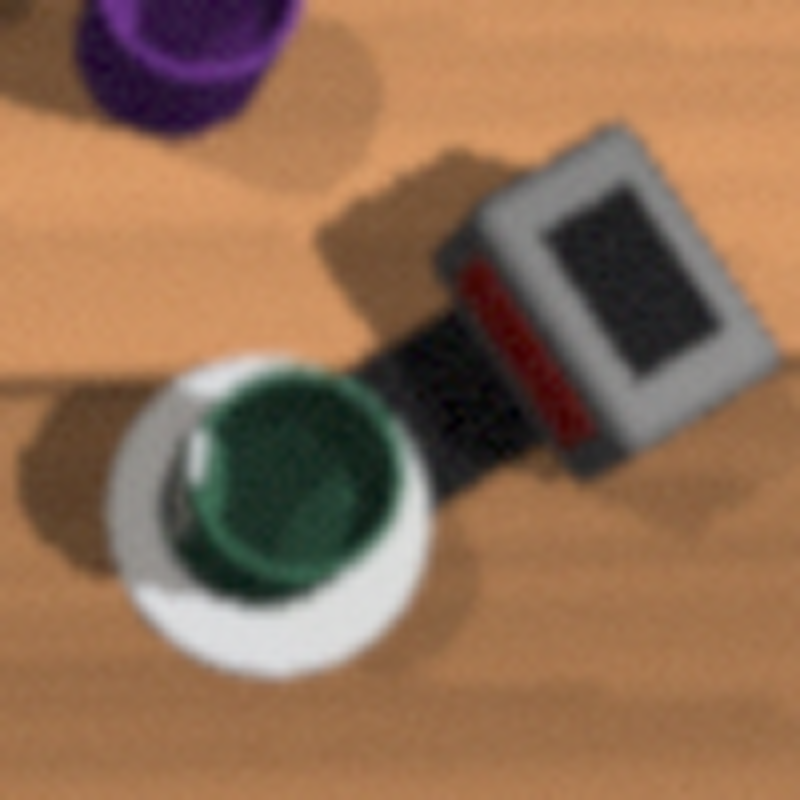

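View pics/s1.png

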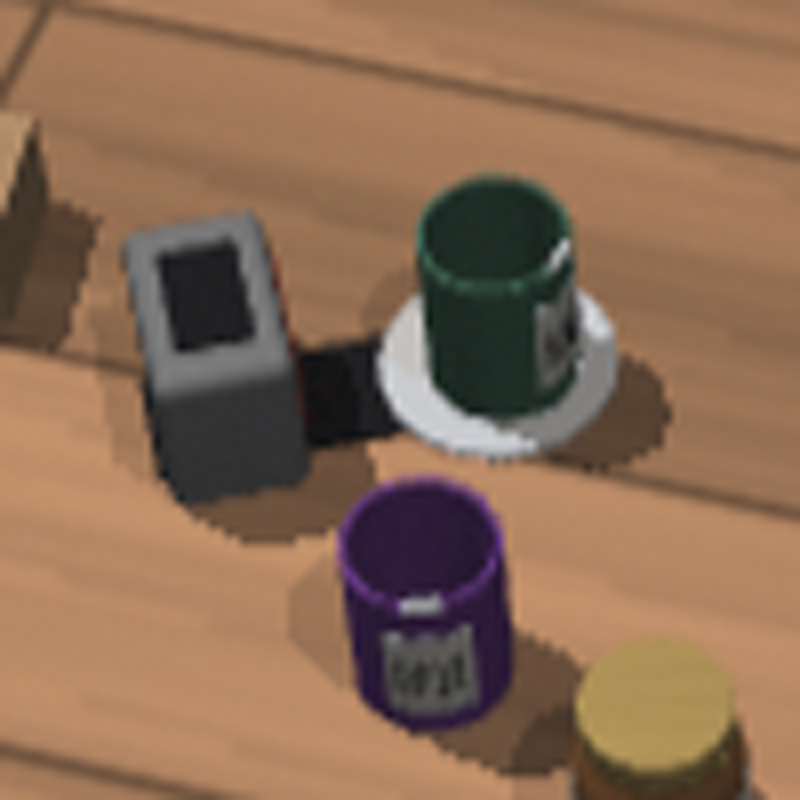

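View pics/t2.png

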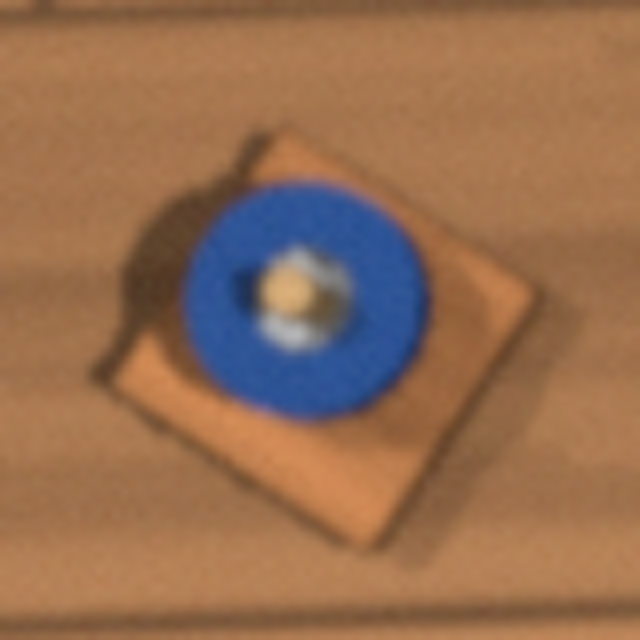

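View pics/s2.png

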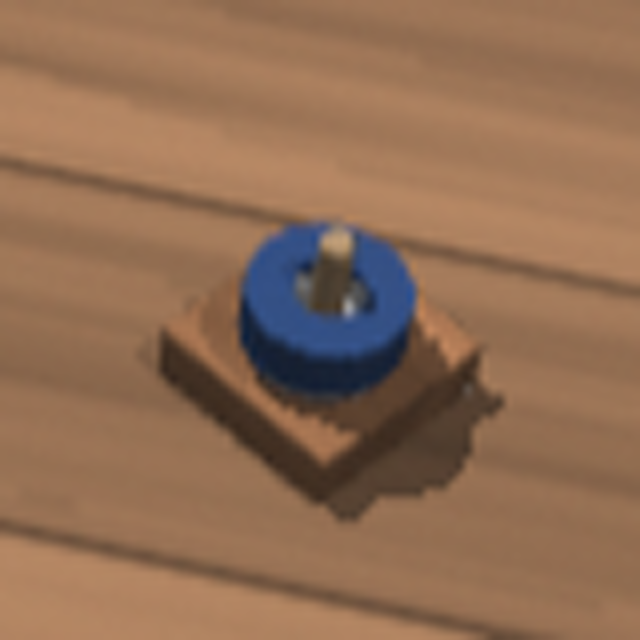

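```bash
python3 - <<'E'
from h import *
t=vision.capture("top"); s=vision.capture("scene")
def tp(c,o=(310,175)): return [(c[0]+.5)/8-.5+o[0],(c[1]+.5)/8-.5+o[1]]
T=lambda c:tp(c,(310,175)); S=lambda c:tp(c,(180,170)); T2=lambda c:tp(c,(162,226)); S2=lambda c:tp(c,(309,175))
c=atz(t,T((297,475)),.084);m=atz(t,T((200,457)),.084);print("tin rim",c,"mark",m,np.degrees(np.arctan2(*(m-c)[1::-1])))
cs=atz(s,S((497,234)),.084);ms=atz(s,S((560,253)),.084);print("scene rim",cs,ms,np.degrees(np.arctan2(*(ms-cs)[1::-1])))
pd=atz(t,T((270,515)),.004);print("pad",pd, "s",atz(s,S((498,368)),.004))
co=[atz(t,T(x),.075) for x in((620,122),(778,360),(622,460),(475,215))]
print("head",np.round(co,4),np.mean(co,0))
print("edgeangle",[np.degrees(np.arctan2(*(co[(i+1)%4]-co[i])[1::-1])) for i in range(4)],[np.linalg.norm(co[(i+1)%4]-co[i]) for i in range(4)])
d=np.mean(co,0)-pd;print("pad->head",np.degrees(np.arctan2(d[1],d[0])),np.hypot(*d[:2]))
print("knobtop tri",tri([t,s],[T2((288,290)),S2((337,237))]))
print("knob .096",atz(t,T2((288,287)),.096),atz(s,S2((337,237)),.096))
print("cap top t",atz(t,T2((306,300)),.068),atz(s,S2((329,288)),.068))
print("riser",[np.round(atz(t,T2(x),.03),4) for x in((280,125),(542,293),(372,552),(108,378))])
E
```

```text
tin rim [ 0.55357772 -0.17231975  0.084     ] mark [ 0.55942354 -0.1456655   0.084     ] 77.62972924954887
scene rim [ 0.55094186 -0.17278887  0.084     ] [ 0.55375896 -0.14668385  0.084     ] 83.84080280053956
pad [ 0.55286376 -0.17619556  0.004     ] s [ 0.55359809 -0.17618982  0.004     ]
head [[ 0.6536 -0.272   0.075 ]
 [ 0.5834 -0.3112  0.075 ]
 [ 0.5563 -0.2651  0.075 ]
 [ 0.6277 -0.2288  0.075 ]] [ 0.60528317 -0.26926475  0.075     ]
edgeangle [np.float64(-150.82920079590417), np.float64(120.42556942239759), np.float64(26.9513016340497), np.float64(-59.11236478566068)] [np.float64(0.08036239870115539), np.float64(0.05349783447549082), np.float64(0.0800838136367472), np.float64(0.05040615928102945)]
pad->head -60.61045909576919 0.10681604784146986
knobtop tri [0.50005873 0.15566471 0.10236622]
knob .096 [0.50136106 0.1570733  0.096     ] [0.49470264 0.15505734 0.096     ]
cap top t [0.50009127 0.15656535 0.068     ] [0.49664503 0.15547684 0.068     ]
riser [array([0.5544, 0.1702, 0.03  ]), array([0.5033, 0.0943, 0.03  ]), array([0.4311, 0.1436, 0.03  ]), array([0.4827, 0.2195, 0.03  ])]
```

>>> play_rows:
  series:
    - {"tx": 0.0172,"ty": -0.0458,"turn": -0.0364}
    - {"tx": 0.0172,"ty": -0.0458,"turn": -0.0364}
    - {"tx": 0.0172,"ty": -0.0458,"turn": -0.0364}
    - {"tx": 0.0172,"ty": -0.0458,"turn": -0.0364}
    - {"tx": 0.0172,"ty": -0.0458,"turn": -0.0364}
    - {"tx": 0.0172,"ty": -0.0458,"turn": -0.0364}
    - {"tx": 0.0172,"ty": -0.0458,"turn": -0.0364}
    - {"tx": 0.0172,"ty": -0.0458,"turn": -0.0364}
    - {"tx": 0.0172,"ty": -0.0458,"turn": -0.0364}
    - {"tx": 0.0172,"ty": -0.0458,"turn": -0.0364}
  gripper: 1

```text
invalid input
```

>>> play_rows:
  series:
    - {"tx": 0.0172,"ty": -0.0458,"turn": -0.0364}
    - {"tx": 0.0172,"ty": -0.0458,"turn": -0.0364}
    - {"tx": 0.0172,"ty": -0.0458,"turn": -0.0364}
    - {"tx": 0.0172,"ty": -0.0458,"turn": -0.0364}
    - {"tx": 0.0172,"ty": -0.0458,"turn": -0.0364}
    - {"tx": 0.0172,"ty": -0.0458,"turn": -0.0364}
    - {"tx": 0.0172,"ty": -0.0458,"turn": -0.0364}
    - {"tx": 0.0172,"ty": -0.0458,"turn": -0.0364}
    - {"tx": 0.0172,"ty": -0.0458,"turn": -0.0364}
    - {"tx": 0,"ty": 0,"turn": 0}

```text
invalid input
```

```bash
python3 - <<'E'
from h import *
w=vision.capture("wrist"); cv2.imwrite("pics/w1.png",w["pixels"])
st=bot.read_state(); print(st["position"],st["tcp_rot"],st["joint_positions"])
print(np.round(w["extrinsics"],4).tolist())
print(proj(w,[0.5530,-0.1740,.084]),proj(w,[0.553,-0.176,.004]))
crop(w,(280,180),100,4,"w1c.png")
E
```

```text
[0.27676316 0.56035527 0.29223867] [[ 4.42916740e-01  8.96562747e-01 -3.69930427e-05]
 [ 8.96562747e-01 -4.42916741e-01 -2.99224377e-05]
 [-4.32121809e-05 -1.99134354e-05 -9.99999999e-01]] [ 5.34842857e+01  3.02246974e+01  8.20871470e+01  7.38589889e-04
  6.76907947e+01 -1.02258654e+01]
[[0.4426, 0.8551, 0.27, 0.2023], [0.8967, -0.4219, -0.1337, 0.5974], [-0.0005, 0.3013, -0.9535, 0.3839], [0.0, 0.0, 0.0, 1.0]]
[-67.47490387 551.23438974] [-20.92575396 490.80925174]
```

View pics/w1.png

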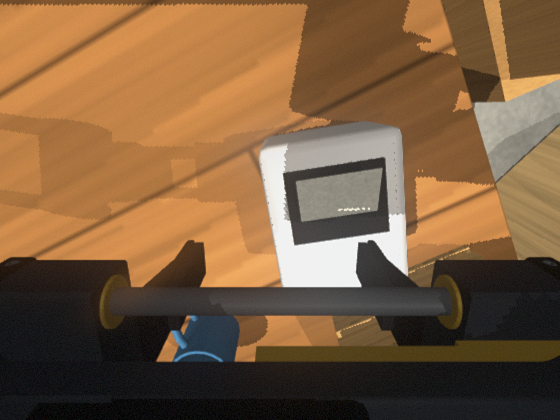

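The moves were refused, possibly because every row needs all four keys. I'll test that with a single row.

>>> play_rows:
  series:
    - {"tx": 0.0172,"ty": -0.0458,"tz": 0,"turn": -0.0364}

```text
time_s: 1.2
position: [0.29, 0.5266, 0.2924]
tcp_rot: [[0.474, 0.88, 0.001], [0.88, -0.474, 0.004], [0.004, -0.001, -1.0]]
force: [0.2, -0.4, 0.7]
opening: 1.002
```

>>> play_rows:
  series:
    - {"tx": 0.0172,"ty": -0.0458,"tz": 0,"turn": -0.0364}
    - {"tx": 0.0172,"ty": -0.0458,"tz": 0,"turn": -0.0364}
    - {"tx": 0.0172,"ty": -0.0458,"tz": 0,"turn": -0.0364}
    - {"tx": 0.0172,"ty": -0.0458,"tz": 0,"turn": -0.0364}
    - {"tx": 0.0172,"ty": -0.0458,"tz": 0,"turn": -0.0364}
    - {"tx": 0.0172,"ty": -0.0458,"tz": 0,"turn": -0.0364}
    - {"tx": 0.0172,"ty": -0.0458,"tz": 0,"turn": -0.0364}
    - {"tx": 0.0172,"ty": -0.0458,"tz": 0,"turn": -0.0364}
    - {"tx": 0.0172,"ty": -0.0458,"tz": 0,"turn": -0.0364}
    - {"tx": 0.0172,"ty": -0.0458,"tz": 0,"turn": -0.0364}
  gripper: 1

```text
time_s: 2.2
position: [0.4286, 0.1558, 0.2925]
tcp_rot: [[0.77, 0.637, 0.001], [0.637, -0.77, 0.0], [0.001, 0.0, -1.0]]
force: [0.2, 0.2, -0.2]
opening: 0.999
```

>>> play_rows:
  series:
    - {"tx": 0.0172,"ty": -0.0458,"tz": 0,"turn": -0.0364}
    - {"tx": 0.0172,"ty": -0.0458,"tz": 0,"turn": -0.0364}
    - {"tx": 0.0172,"ty": -0.0458,"tz": 0,"turn": -0.0364}
    - {"tx": 0.0172,"ty": -0.0458,"tz": 0,"turn": -0.0364}
    - {"tx": 0.0172,"ty": -0.0458,"tz": 0,"turn": -0.0364}
    - {"tx": 0.0172,"ty": -0.0458,"tz": 0,"turn": -0.0364}
    - {"tx": 0.0172,"ty": -0.0458,"tz": 0,"turn": -0.0364}
    - {"tx": 0.0172,"ty": -0.0458,"tz": 0,"turn": -0.0364}
    - {"tx": 0.0172,"ty": -0.0458,"tz": 0,"turn": -0.0364}
    - {"tx": 0,"ty": 0,"tz": 0,"turn": 0}

```text
time_s: 3.2
position: [0.5542, -0.1777, 0.2925]
tcp_rot: [[0.941, 0.338, 0.004], [0.338, -0.941, -0.004], [0.003, 0.005, -1.0]]
force: [0.2, 0.9, -0.1]
opening: 1.004
```

```bash
python3 - <<'E'
from h import *
w=vision.capture("wrist"); cv2.imwrite("pics/w2.png",w["pixels"])
st=bot.read_state(); print(st["time_s"],st["position"],st["tcp_rot"],st["joint_positions"])
print(np.round(w["extrinsics"],4).tolist())
print(proj(w,[0.5530,-0.1740,.084]),proj(w,[0.553,-0.176,.004]))
crop(w,(280,180),100,4,"w2c.png")
E
```

```text
3.25 [ 0.55274942 -0.17494038  0.29213144] [[ 9.40571199e-01  3.39594762e-01  1.10309351e-03]
 [ 3.39595602e-01 -9.40571291e-01 -6.87783107e-04]
 [ 8.03970547e-04  1.02151469e-03 -9.99999155e-01]] [-2.85980011e+01  2.67088722e+01  8.87821028e+01 -4.81852181e-03
  6.44346706e+01 -4.84481455e+01]
[[0.941, 0.3214, 0.1058, 0.5259], [0.3384, -0.8961, -0.2873, -0.0988], [0.0024, 0.3062, -0.952, 0.3837], [0.0, 0.0, 0.0, 1.0]]
[279.78514884 188.39715255] [279.20845436 173.1210571 ]
```

View pics/w2.png

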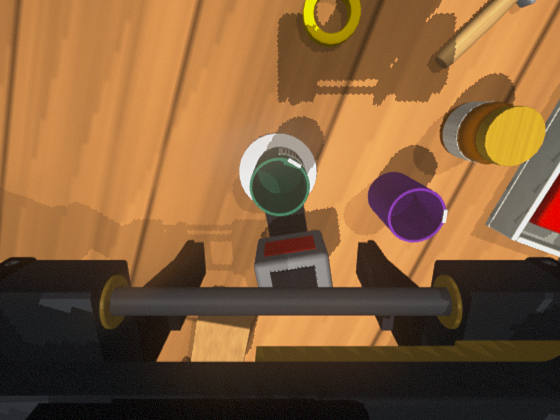

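View enlarged.

View pics/w2c.png

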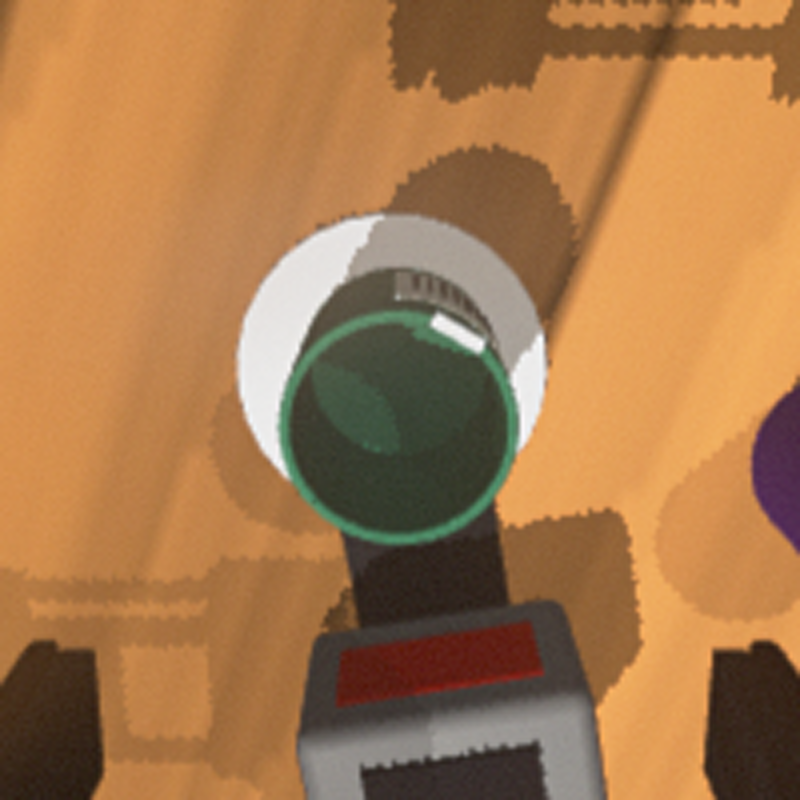

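```bash
cat >> h.py <<'E'
def uc(c,o,s): return [(c[0]+.5)/s-.5+o[0],(c[1]+.5)/s-.5+o[1]]
def ang(a,b): d=np.array(b)-np.array(a); return float(np.degrees(np.arctan2(d[1],d[0])))
E
python3 - <<'E'
from h import *
w=vision.capture("wrist")
U=lambda c:uc(c,(180,80),4)
c=atz(w,U((400,427)),.084);m=atz(w,U((459,333)),.083);print("rim",c,m,ang(c,m),np.linalg.norm(m-c))
p=atz(w,U((392,358)),.004);print("pad",p)
for a,b in(((347,545),(360,625)),((497,500),(508,603))): print(ang(atz(w,U(a),.002),atz(w,U(b),.002)))
# head top front edge and window edges
a=atz(w,U((302,742)),.075);b=atz(w,U((590,690)),.075);print("front top edge",a,b,ang(a,b)+90-180, (a+b)/2, ang(p,(a+b)/2))
o=np.array(w["extrinsics"])[:3,3]
# window: plane fit: window pts approx z 20..55
for A,B in(((342,650),(535,622)),((336,706),(543,670))):
    for z in(.03,.055): print("win",z,ang(atz(w,U(A),z),atz(w,U(B),z))-90)
for q in(atz(w,U((392,358)),.004),): pass
for th in(-60,-62):
    pass
E
```

```text
rim [ 0.55003454 -0.16870075  0.084     ] [ 0.5555816  -0.14212308  0.083     ] 78.21096078136527 0.027168778195725097
pad [ 0.54714153 -0.16832387  0.004     ]
-62.189548740405144
-63.04248095861774
front top edge [ 0.55572446 -0.26397992  0.075     ] [ 0.62418507 -0.22250842  0.075     ] -58.79370579837219 [ 0.58995476 -0.24324417  0.075     ] -60.25417533607304
win 0.03 -61.17564156425293
win 0.055 -61.1756415642529
win 0.03 -59.28386909458053
win 0.055 -59.28386909458051
```

>>> play_rows:
  series:
    - {"tx": -0.001,"ty": 0.002,"tz": -0.03,"turn": 0}
    - {"tx": 0,"ty": 0,"tz": -0.04,"turn": 0}
    - {"tx": 0,"ty": 0,"tz": -0.04,"turn": 0}
    - {"tx": 0,"ty": 0,"tz": -0.04,"turn": 0}
    - {"tx": 0,"ty": 0,"tz": -0.04,"turn": 0}
    - {"tx": 0,"ty": 0,"tz": -0.03,"turn": 0}
    - {"tx": 0,"ty": 0,"tz": -0.01,"turn": 0}
    - {"tx": 0,"ty": 0,"tz": 0,"turn": 0}
    - {"tx": 0,"ty": 0,"tz": 0,"turn": 0}

```text
time_s: 4.2
position: [0.5517, -0.1705, 0.1093]
tcp_rot: [[0.939, 0.343, 0.001], [0.343, -0.939, -0.001], [0.001, 0.001, -1.0]]
force: [0.2, -0.3, 0.5]
opening: 1.001
```

```bash
python3 - <<'E'
from h import *
w=vision.capture("scene"); crop(w,(230,210),60,8,"s3.png")
st=bot.read_state(); print(st["time_s"],st["position"],st["force"])
E
```

```text
4.25 [ 0.55193016 -0.17081159  0.10969185] [ 0.29640658 -0.17355832 -0.58376088]
```

View pics/s3.png

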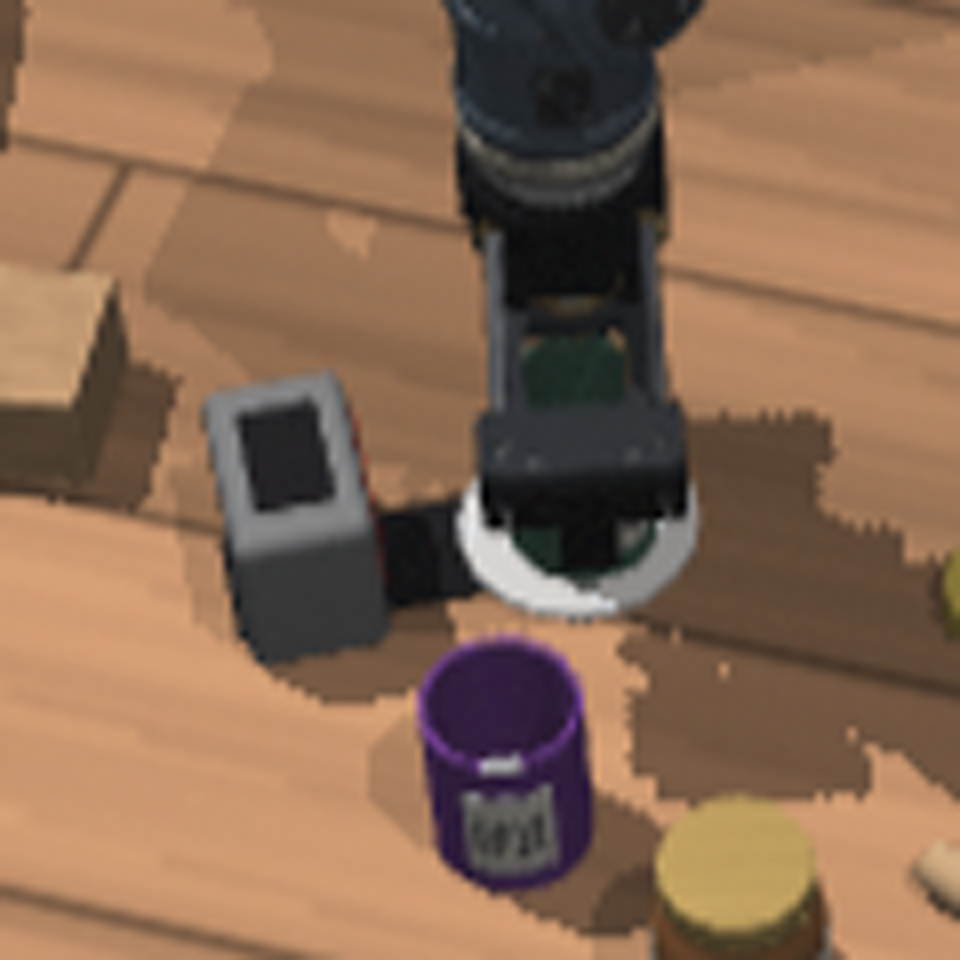

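>>> play_rows:
  series:
    - {"tx": 0,"ty": 0,"tz": 0,"turn": 0}
    - {"tx": 0,"ty": 0,"tz": 0,"turn": 0}
    - {"tx": 0,"ty": 0,"tz": 0,"turn": 0}
    - {"tx": 0,"ty": 0,"tz": 0,"turn": 0}
    - {"tx": 0,"ty": 0,"tz": 0,"turn": 0}
    - {"tx": 0,"ty": 0,"tz": 0,"turn": 0}
    - {"tx": 0,"ty": 0,"tz": 0,"turn": 0}
    - {"tx": 0,"ty": 0,"tz": 0,"turn": 0}
  gripper: 0

```text
time_s: 5.05
position: [0.5512, -0.171, 0.1085]
tcp_rot: [[0.939, 0.343, 0.0], [0.343, -0.939, -0.0], [0.0, 0.0, -1.0]]
force: [-0.7, -0.1, 4.2]
opening: 0.689
```

>>> play_rows:
  series:
    - {"tx": 0,"ty": 0,"tz": 0,"turn": -0.03}
    - {"tx": 0,"ty": 0,"tz": 0,"turn": -0.08}
    - {"tx": 0,"ty": 0,"tz": 0,"turn": -0.09}
    - {"tx": 0,"ty": 0,"tz": 0,"turn": -0.09}
    - {"tx": 0,"ty": 0,"tz": 0,"turn": -0.09}
    - {"tx": 0,"ty": 0,"tz": 0,"turn": -0.09}
    - {"tx": 0,"ty": 0,"tz": 0,"turn": -0.09}
    - {"tx": 0,"ty": 0,"tz": 0,"turn": -0.09}
    - {"tx": 0,"ty": 0,"tz": 0,"turn": -0.09}
    - {"tx": 0,"ty": 0,"tz": 0,"turn": -0.09}

```text
time_s: 6.05
position: [0.5513, -0.1711, 0.1085]
tcp_rot: [[0.866, -0.5, 0.0], [-0.5, -0.866, -0.001], [0.001, 0.0, -1.0]]
force: [-0.4, -0.7, 3.7]
opening: 0.691
```

>>> play_rows:
  series:
    - {"tx": 0,"ty": 0,"tz": 0,"turn": -0.09}
    - {"tx": 0,"ty": 0,"tz": 0,"turn": -0.09}
    - {"tx": 0,"ty": 0,"tz": 0,"turn": -0.09}
    - {"tx": 0,"ty": 0,"tz": 0,"turn": -0.09}
    - {"tx": 0,"ty": 0,"tz": 0,"turn": -0.09}
    - {"tx": 0,"ty": 0,"tz": 0,"turn": -0.09}
    - {"tx": 0,"ty": 0,"tz": 0,"turn": -0.09}
    - {"tx": 0,"ty": 0,"tz": 0,"turn": -0.09}
    - {"tx": 0,"ty": 0,"tz": 0,"turn": -0.09}
    - {"tx": 0,"ty": 0,"tz": 0,"turn": -0.09}

```text
time_s: 7.05
position: [0.5513, -0.171, 0.1086]
tcp_rot: [[0.105, -0.994, 0.0], [-0.994, -0.105, -0.0], [0.0, -0.0, -1.0]]
force: [-0.2, -0.6, 3.7]
opening: 0.688
```

>>> play_rows:
  series:
    - {"tx": 0,"ty": 0,"tz": 0,"turn": -0.09}
    - {"tx": 0,"ty": 0,"tz": 0,"turn": -0.09}
    - {"tx": 0,"ty": 0,"tz": 0,"turn": -0.09}
    - {"tx": 0,"ty": 0,"tz": 0,"turn": -0.09}
    - {"tx": 0,"ty": 0,"tz": 0,"turn": -0.09}
    - {"tx": 0,"ty": 0,"tz": 0,"turn": -0.04}
    - {"tx": 0,"ty": 0,"tz": 0,"turn": -0.007}
    - {"tx": 0,"ty": 0,"tz": 0,"turn": 0}
    - {"tx": 0,"ty": 0,"tz": 0,"turn": 0}

```text
time_s: 7.95
position: [0.5515, -0.1711, 0.1085]
tcp_rot: [[-0.4, -0.917, 0.001], [-0.917, 0.4, -0.0], [0.0, -0.001, -1.0]]
force: [0.1, -0.6, 4.8]
opening: 0.69
```

>>> play_rows:
  series:
    - {"tx": 0,"ty": 0,"tz": 0,"turn": -0.05}
    - {"tx": 0,"ty": 0,"tz": 0,"turn": -0.04}
    - {"tx": 0,"ty": 0,"tz": 0,"turn": 0}
    - {"tx": 0,"ty": 0,"tz": 0,"turn": 0}

```text
time_s: 8.35
position: [0.5515, -0.171, 0.1085]
tcp_rot: [[-0.484, -0.875, 0.001], [-0.875, 0.484, -0.0], [-0.0, -0.001, -1.0]]
force: [-0.4, -0.0, 5.0]
opening: 0.691
```

```bash
python3 - <<'E'
from h import *
w=vision.capture("top"); crop(w,(360,225),50,8,"t4.png")
w=vision.capture("wrist"); cv2.imwrite("pics/w4.png",w["pixels"])
E
```

```text
(no output)
```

View pics/w4.png

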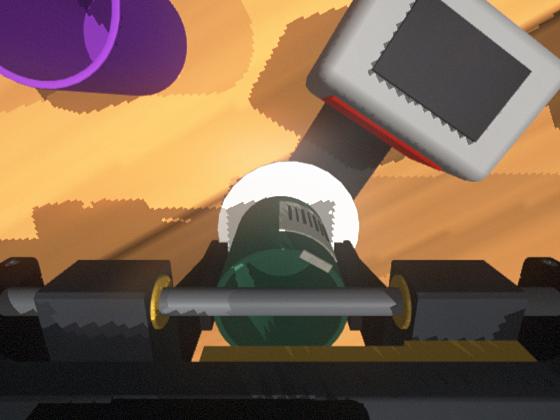

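>>> play_rows:
  series:
    - {"tx": 0,"ty": 0,"tz": 0,"turn": 0}
    - {"tx": 0,"ty": 0,"tz": 0,"turn": 0}
    - {"tx": 0,"ty": 0,"tz": 0,"turn": 0}
    - {"tx": 0,"ty": 0,"tz": 0.02,"turn": 0}
    - {"tx": 0,"ty": 0,"tz": 0.04,"turn": 0}
    - {"tx": 0,"ty": 0,"tz": 0.05,"turn": 0}
    - {"tx": 0,"ty": 0,"tz": 0.05,"turn": 0}
    - {"tx": 0,"ty": 0,"tz": 0.05,"turn": 0}
    - {"tx": 0,"ty": 0,"tz": 0.02,"turn": 0}
    - {"tx": 0,"ty": 0,"tz": 0,"turn": 0}
  gripper: 1

```text
time_s: 9.45
position: [0.5524, -0.1713, 0.2951]
tcp_rot: [[-0.484, -0.875, 0.006], [-0.875, 0.484, -0.003], [-0.0, -0.006, -1.0]]
force: [-0.5, -0.5, -0.8]
opening: 1.003
```

```bash
python3 - <<'E'
from h import *
w=vision.capture("wrist"); cv2.imwrite("pics/w5.png",w["pixels"])
crop(w,(280,150),100,4,"w5c.png")
import pickle; pickle.dump(w,open("w5.pkl","wb"))
print(bot.read_state()["position"],bot.read_state()["time_s"])
E
```

```text
[ 0.55132311 -0.17085014  0.29293491] 9.5
```

View pics/w5c.png

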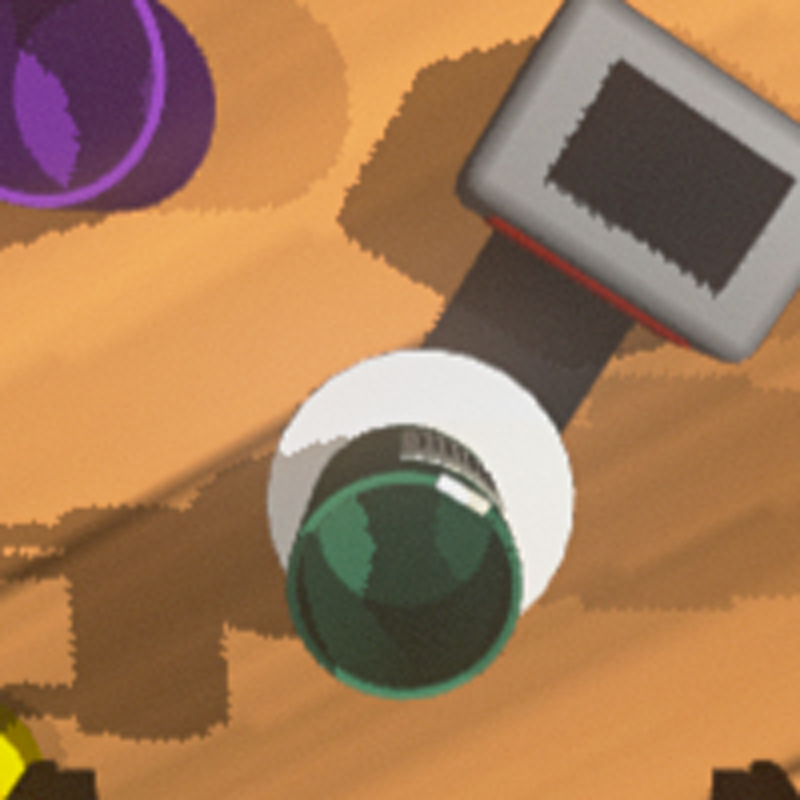

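```bash
python3 - <<'E'
from h import *
import pickle
w=pickle.load(open("w5.pkl","rb"))
U=lambda c:uc(c,(180,50),4)
c=atz(w,U((405,585)),.084);m=atz(w,U((463,493)),.083);print("rim",c,m,ang(c,m),np.linalg.norm(m-c))
p=atz(w,U((421,502)),.004);print("pad",p)
L=lambda a,b,z:ang(atz(w,U(a),z),atz(w,U(b),z))
print("top dark panel edges long", L((620,60),(797,183),.075)+90,L((547,182),(715,297),.075)+90, "short",L((547,182),(620,60),.075),L((715,297),(797,183),.075))
print("strip",L((425,347),(495,230),.002),L((563,432),(640,310),.002))
print("red edge",L((490,220),(685,345),.06)+90)
print("front edge top",L((475,210),(735,360),.075)+90)
h=[atz(w,U(x),.075) for x in((547,182),(620,60),(797,183),(715,297))]
print("pad->panel c",ang(p,np.mean(h,0)),np.mean(h,0))
# label centre at z 44: left bottom/r edges
E
```

```text
rim [ 0.5504074  -0.17059731  0.084     ] [ 0.56381596 -0.1943157   0.083     ] -60.51951086115698 0.027264476276639683
pad [ 0.55181669 -0.1772042   0.004     ]
top dark panel edges long -60.71903236830613 -61.28863459937577 short -59.89011402217804 -62.71728851200284
strip -60.116588980267785 -59.633891228051674
red edge -60.06027181513474
front edge top -57.480352106679874
pad->panel c -61.02983574659523 [ 0.60405318 -0.27155717  0.075     ]
```

>>> play_rows:
  series:
    - {"tx": -0.007,"ty": 0.045,"tz": 0,"turn": 0}
    - {"tx": -0.007,"ty": 0.045,"tz": 0,"turn": 0}
    - {"tx": -0.007,"ty": 0.045,"tz": 0,"turn": 0}
    - {"tx": -0.007,"ty": 0.045,"tz": 0,"turn": 0}
    - {"tx": -0.007,"ty": 0.045,"tz": 0,"turn": 0}
    - {"tx": -0.007,"ty": 0.045,"tz": 0,"turn": 0}
    - {"tx": -0.007,"ty": 0.045,"tz": 0,"turn": 0}
    - {"tx": -0.007,"ty": 0.045,"tz": 0,"turn": 0}
    - {"tx": -0.01,"ty": 0.048,"tz": 0,"turn": 0}
    - {"tx": 0,"ty": 0,"tz": 0,"turn": 0}

```text
time_s: 10.5
position: [0.4955, 0.1592, 0.2898]
tcp_rot: [[-0.48, -0.877, -0.006], [-0.877, 0.48, 0.001], [0.002, 0.006, -1.0]]
force: [0.4, -0.6, 1.0]
opening: 1.002
```

>>> play_rows:
  series:
    - {"tx": 0,"ty": 0,"tz": 0,"turn": 0}
    - {"tx": 0,"ty": 0,"tz": 0,"turn": 0}

```text
time_s: 10.7
position: [0.4981, 0.1548, 0.291]
tcp_rot: [[-0.485, -0.875, -0.002], [-0.875, 0.485, -0.001], [0.002, 0.002, -1.0]]
force: [0.4, 0.0, -1.2]
opening: 0.998
```

```bash
python3 - <<'E'
from h import *
w=vision.capture("wrist"); cv2.imwrite("pics/w6.png",w["pixels"])
crop(w,(280,170),100,4,"w6c.png")
import pickle; pickle.dump(w,open("w6.pkl","wb"))
s=bot.read_state();print(s["position"],s["time_s"],s["joint_positions"])
E
```

```text
[0.49836264 0.1545255  0.29133967] 10.75 [ 4.95268988e+00  2.23968684e+01  9.68129342e+01 -2.13232923e-02
  6.08889002e+01  1.24025897e+02]
```

View pics/w6c.png

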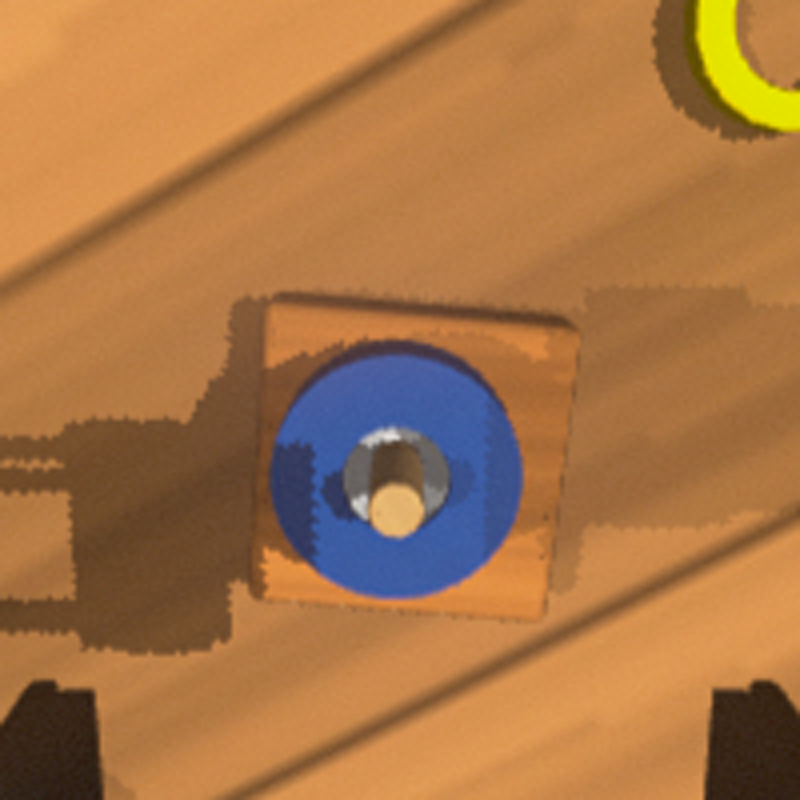

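```bash
python3 - <<'E'
from h import *
import pickle
w=pickle.load(open("w6.pkl","rb"));w5=pickle.load(open("w5.pkl","rb"))
U=lambda c:uc(c,(180,70),4)
R=lambda y:np.array([[np.cos(y),np.sin(y)],[-np.sin(y),np.cos(y)]])
y=np.radians(-118.96)
k=atz(w,U((397,510)),.096);c=atz(w,U((397,475)),.068)
print("knobtop",k,"captop",c, np.round(np.linalg.inv(w["extrinsics"])@[*k,1],4),np.round(np.linalg.inv(w["extrinsics"])@[*c,1],4))
print("k toolframe",R(y)@(k[:2]-[.4983,.1556]), "k at .102",atz(w,U((397,510)),.102))
t=vision.capture("top")
pt=[198-.0,261.9]
print(tri([w,t],[U((397,510)),[197.6,261.5]]),tri([w,t],[U((397,475)),[(306.5)/8-.5+162,300.5/8-.5+226]]))
tin=atz(w5,uc((405,585),(180,50),4),.084);print("tin tool",R(y)@(tin[:2]-[.5514,-.1712]))
E
```

```text
knobtop [0.49833592 0.15610508 0.096     ] captop [0.49946151 0.15556031 0.068     ] [-0.0015 -0.0068  0.2984  1.    ] [-0.0016 -0.0165  0.3247  1.    ]
k toolframe [-0.00045932 -0.00021313] k at .102 [0.49986092 0.15523951 0.102     ]
[0.50047559 0.15524148 0.10454617] [0.49992893 0.15573334 0.07029417]
tin tool [-4.67140466e-05 -1.16031081e-03]
```

>>> play_rows:
  series:
    - {"tx": 0,"ty": 0.001,"tz": -0.03,"turn": 0}
    - {"tx": 0,"ty": 0,"tz": -0.045,"turn": 0}
    - {"tx": 0,"ty": 0,"tz": -0.045,"turn": 0}
    - {"tx": 0,"ty": 0,"tz": -0.035,"turn": 0}
    - {"tx": 0,"ty": 0,"tz": -0.02,"turn": 0}
    - {"tx": 0,"ty": 0,"tz": -0.01,"turn": 0}
    - {"tx": 0,"ty": 0,"tz": 0,"turn": 0}
    - {"tx": 0,"ty": 0,"tz": 0,"turn": 0}

```text
time_s: 11.6
position: [0.4991, 0.1559, 0.1448]
tcp_rot: [[-0.485, -0.874, 0.001], [-0.874, 0.485, 0.0], [-0.001, -0.001, -1.0]]
force: [-0.2, 0.2, -0.1]
opening: 0.997
```

```bash
python3 - <<'E'
from h import *
w=vision.capture("wrist"); cv2.imwrite("pics/w7.png",w["pixels"])
w=vision.capture("scene"); crop(w,(349,205),50,8,"s7.png")
E
```

```text
(no output)
```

View pics/w7.png

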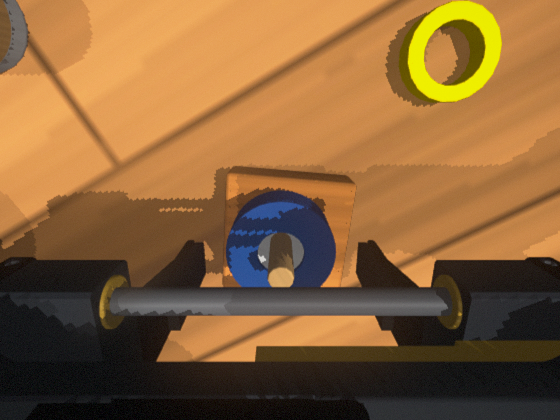

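View pics/s7.png

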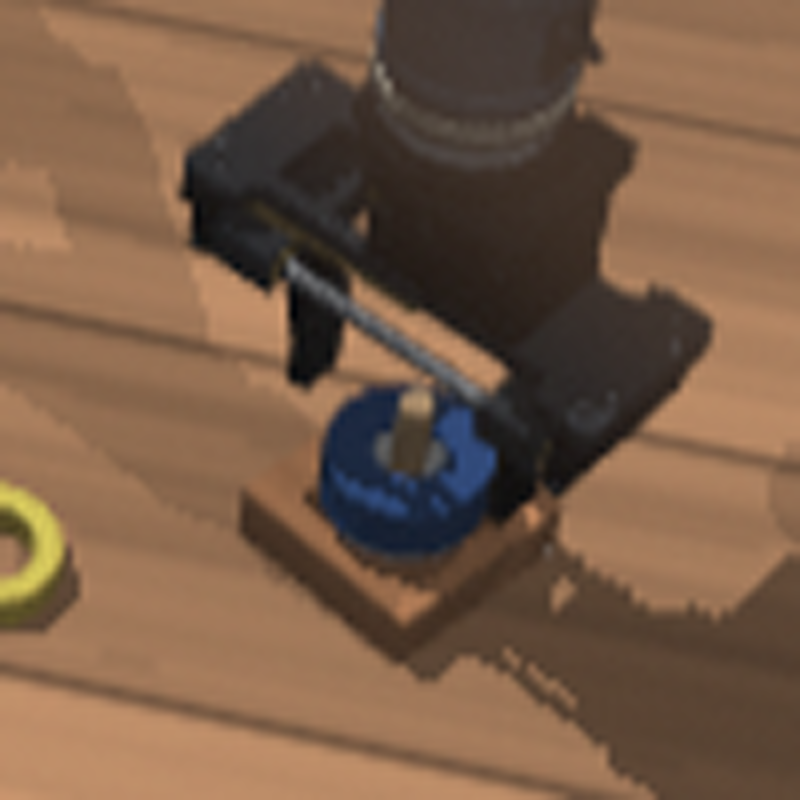

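>>> play_rows:
  series:
    - {"tx": 0,"ty": 0,"tz": 0,"turn": 0}
    - {"tx": 0,"ty": 0,"tz": 0,"turn": 0}
    - {"tx": 0,"ty": 0,"tz": 0,"turn": 0}
    - {"tx": 0,"ty": 0,"tz": 0,"turn": 0}
    - {"tx": 0,"ty": 0,"tz": 0,"turn": 0}
    - {"tx": 0,"ty": 0,"tz": 0,"turn": 0}
    - {"tx": 0,"ty": 0,"tz": 0,"turn": 0}
    - {"tx": 0,"ty": 0,"tz": 0,"turn": 0}
  gripper: 0

```text
time_s: 12.5
position: [0.4983, 0.1564, 0.1442]
tcp_rot: [[-0.485, -0.875, -0.0], [-0.875, 0.485, -0.0], [0.0, 0.0, -1.0]]
force: [0.1, 1.3, -0.4]
opening: 0.356
```

>>> play_rows:
  series:
    - {"tx": 0,"ty": 0,"tz": 0,"turn": 0}
    - {"tx": 0,"ty": 0,"tz": 0,"turn": 0}
    - {"tx": 0,"ty": 0,"tz": 0,"turn": 0}
    - {"tx": 0,"ty": 0,"tz": 0,"turn": 0}

```text
time_s: 12.9
position: [0.4984, 0.1564, 0.1442]
tcp_rot: [[-0.485, -0.875, 0.0], [-0.875, 0.485, 0.0], [-0.0, 0.0, -1.0]]
force: [-1.1, 0.3, -0.1]
opening: 0.149
```

>>> play_rows:
  series:
    - {"tx": 0,"ty": 0,"tz": 0,"turn": 0}
    - {"tx": 0,"ty": 0,"tz": 0,"turn": 0}

```text
time_s: 13.1
position: [0.4984, 0.1564, 0.1442]
tcp_rot: [[-0.485, -0.875, 0.0], [-0.875, 0.485, 0.0], [-0.0, -0.0, -1.0]]
force: [-0.7, 0.1, -1.0]
opening: 0.15
```

>>> play_rows:
  series:
    - {"tx": 0,"ty": 0,"tz": 0.01,"turn": 0}
    - {"tx": 0,"ty": 0,"tz": 0.02,"turn": 0}
    - {"tx": 0,"ty": 0,"tz": 0.03,"turn": 0}
    - {"tx": 0,"ty": 0,"tz": 0.03,"turn": 0}
    - {"tx": 0,"ty": 0,"tz": 0.03,"turn": 0}
    - {"tx": 0,"ty": 0,"tz": 0.03,"turn": 0}
    - {"tx": 0,"ty": 0,"tz": 0.02,"turn": 0}
    - {"tx": 0,"ty": 0,"tz": 0.01,"turn": 0}
    - {"tx": 0,"ty": 0,"tz": 0,"turn": 0}
    - {"tx": 0,"ty": 0,"tz": 0,"turn": 0}

```text
time_s: 14.1
position: [0.4977, 0.1563, 0.2877]
tcp_rot: [[-0.485, -0.875, -0.002], [-0.875, 0.485, -0.0], [0.001, 0.001, -1.0]]
force: [0.3, 0.6, -2.0]
opening: 0.154
```

```bash
python3 - <<'E'
from h import *
w=vision.capture("wrist"); cv2.imwrite("pics/w8.png",w["pixels"])
w=vision.capture("scene"); crop(w,(349,190),50,8,"s8.png")
E
```

```text
(no output)
```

View pics/w8.png

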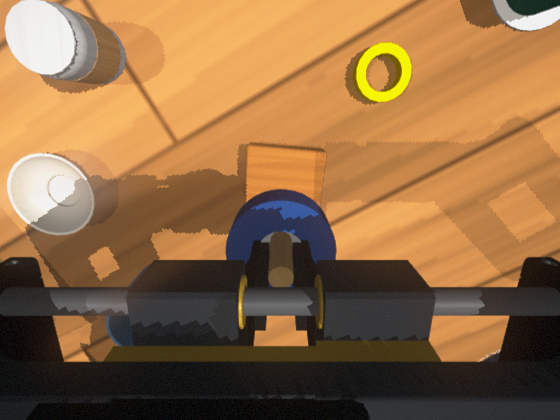

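View pics/s8.png

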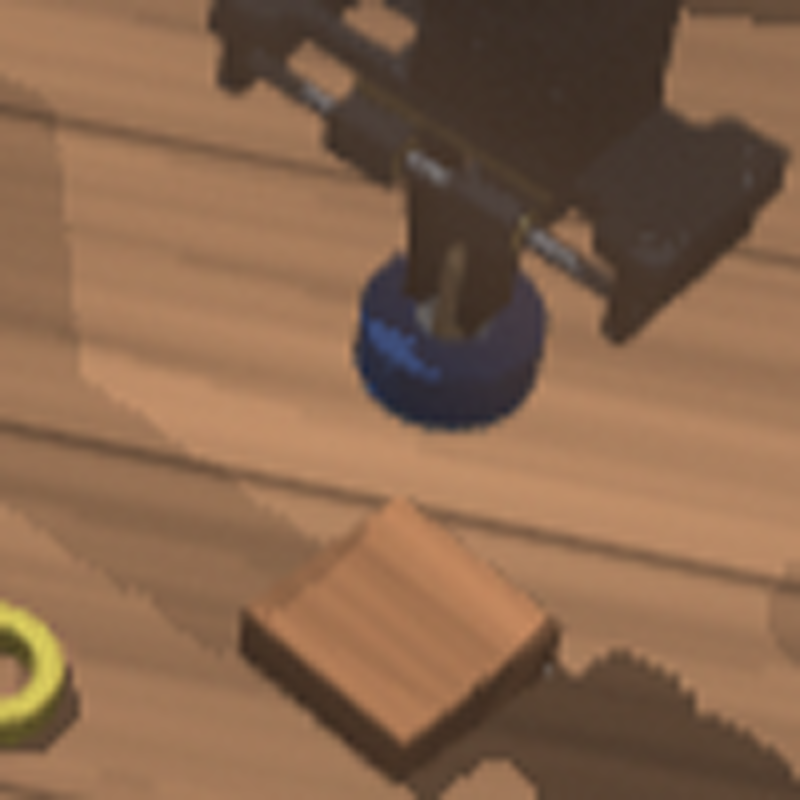

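>>> play_rows:
  series:
    - {"tx": 0.002,"ty": -0.012,"tz": 0,"turn": 0}
    - {"tx": 0.004,"ty": -0.025,"tz": 0,"turn": 0}
    - {"tx": 0.005,"ty": -0.034,"tz": 0,"turn": 0}
    - {"tx": 0.006,"ty": -0.036,"tz": 0,"turn": 0}
    - {"tx": 0.006,"ty": -0.036,"tz": 0,"turn": 0}
    - {"tx": 0.006,"ty": -0.036,"tz": 0,"turn": 0}
    - {"tx": 0.006,"ty": -0.036,"tz": 0,"turn": 0}
    - {"tx": 0.006,"ty": -0.036,"tz": 0,"turn": 0}
    - {"tx": 0.006,"ty": -0.036,"tz": 0,"turn": 0}
    - {"tx": 0.006,"ty": -0.036,"tz": 0,"turn": 0}

```text
time_s: 15.2
position: [0.5404, -0.1039, 0.2875]
tcp_rot: [[-0.485, -0.874, -0.001], [-0.874, 0.485, 0.0], [0.0, 0.001, -1.0]]
force: [-0.2, 0.1, -1.7]
opening: 0.15
```

>>> play_rows:
  series:
    - {"tx": 0.005,"ty": -0.034,"tz": 0,"turn": 0}
    - {"tx": 0.004,"ty": -0.025,"tz": 0,"turn": 0}
    - {"tx": 0.002,"ty": -0.02,"tz": 0,"turn": 0}
    - {"tx": 0.001,"ty": -0.006,"tz": 0,"turn": 0}
    - {"tx": 0,"ty": 0,"tz": 0,"turn": 0}
    - {"tx": 0,"ty": 0,"tz": 0,"turn": 0}
    - {"tx": 0,"ty": 0,"tz": 0,"turn": 0}

```text
time_s: 15.9
position: [0.5501, -0.1689, 0.2882]
tcp_rot: [[-0.484, -0.875, -0.001], [-0.875, 0.484, 0.001], [-0.0, 0.001, -1.0]]
force: [-0.1, -0.7, -1.7]
opening: 0.149
```

```bash
python3 - <<'E'
from h import *
w=vision.capture("wrist"); cv2.imwrite("pics/w9.png",w["pixels"])
w=vision.capture("scene"); crop(w,(240,190),50,8,"s9.png")
w=vision.capture("top"); crop(w,(350,230),50,8,"t9.png")
s=bot.read_state();print(s["position"],s["force"],s["time_s"])
E
```

```text
[ 0.55031775 -0.16917263  0.28835144] [ 0.41196985  0.11233552 -1.92700665] 16.05
```

View pics/w9.png

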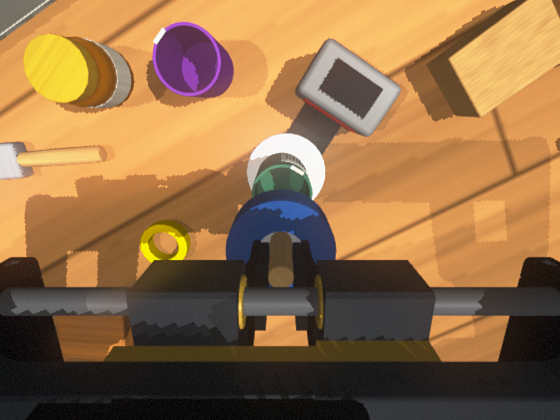

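View pics/s9.png

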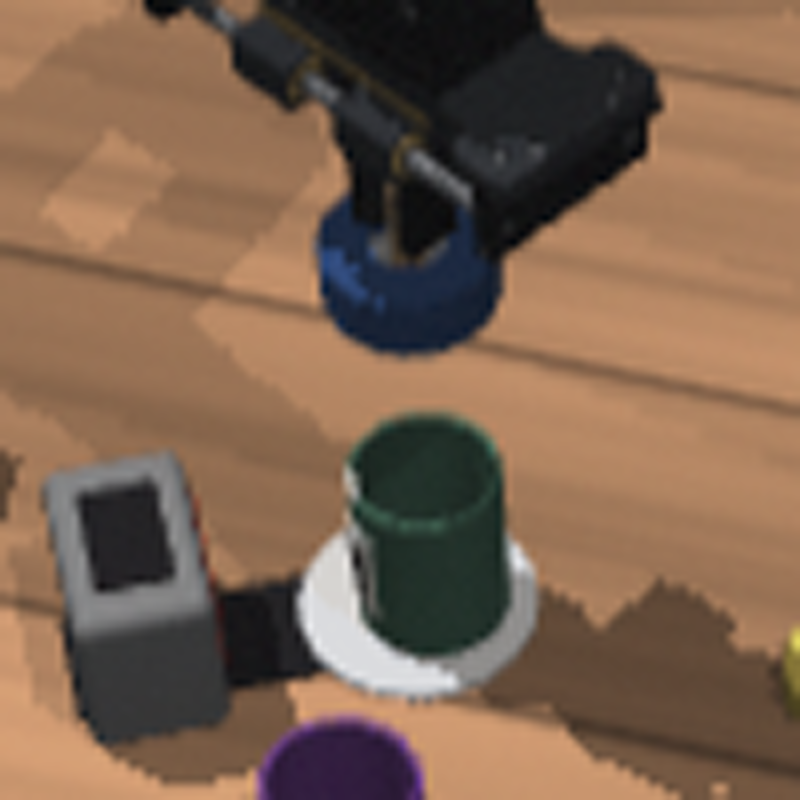

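>>> play_rows:
  series:
    - {"tx": 0,"ty": 0,"tz": -0.01,"turn": 0}
    - {"tx": 0,"ty": 0,"tz": -0.02,"turn": 0}
    - {"tx": 0,"ty": 0,"tz": -0.025,"turn": 0}
    - {"tx": 0,"ty": 0,"tz": -0.02,"turn": 0}
    - {"tx": 0,"ty": 0,"tz": -0.015,"turn": 0}
    - {"tx": 0,"ty": 0,"tz": -0.01,"turn": 0}
    - {"tx": 0,"ty": 0,"tz": 0,"turn": 0}
    - {"tx": 0,"ty": 0,"tz": 0,"turn": 0}
    - {"tx": 0,"ty": 0,"tz": 0,"turn": 0}

```text
time_s: 16.95
position: [0.5509, -0.1703, 0.209]
tcp_rot: [[-0.485, -0.875, 0.002], [-0.875, 0.485, -0.001], [-0.0, -0.002, -1.0]]
force: [0.3, 0.5, -2.0]
opening: 0.15
```

```bash
python3 - <<'E'
from h import *
w=vision.capture("scene"); crop(w,(240,200),40,10,"s10.png")
w=vision.capture("top"); crop(w,(350,230),40,10,"t10.png")
s=bot.read_state();print(s["position"],s["force"],s["time_s"])
E
```

```text
[ 0.55077221 -0.17026439  0.20907278] [-0.42451048  0.42549919 -2.21475409] 17.05
```

View pics/s10.png

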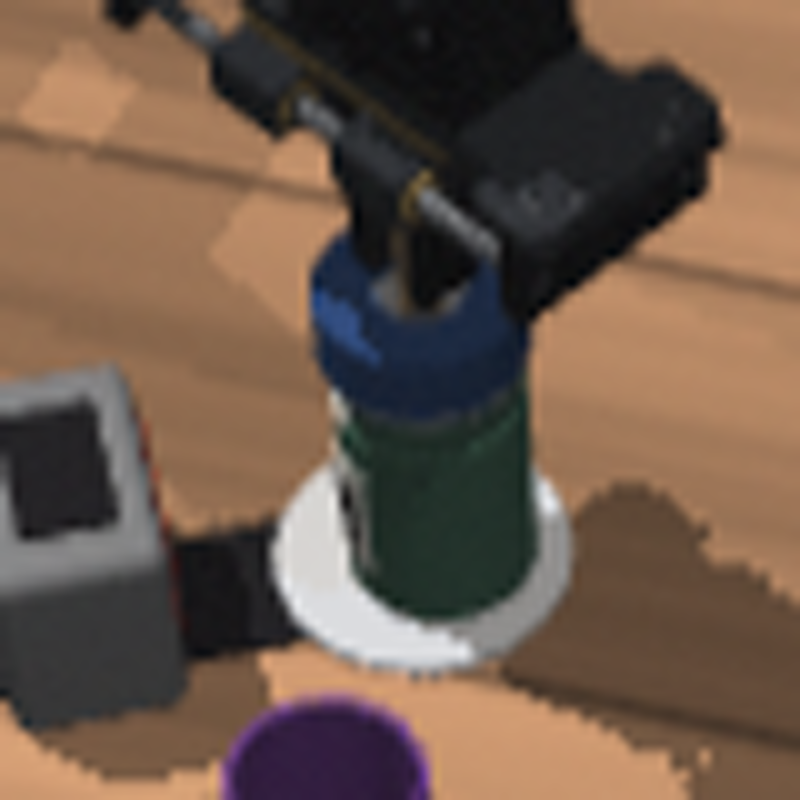

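View pics/t10.png

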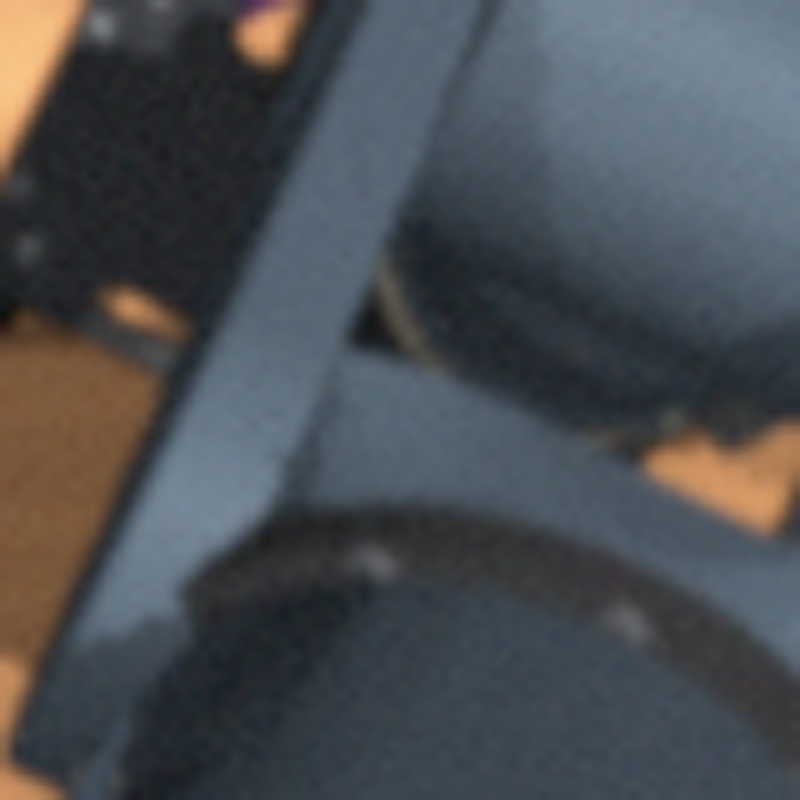

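>>> play_rows:
  series:
    - {"tx": 0,"ty": 0,"tz": -0.003,"turn": 0}
    - {"tx": 0,"ty": 0,"tz": -0.003,"turn": 0}
    - {"tx": 0,"ty": 0,"tz": -0.003,"turn": 0}
    - {"tx": 0,"ty": 0,"tz": -0.003,"turn": 0}
    - {"tx": 0,"ty": 0,"tz": -0.003,"turn": 0}
    - {"tx": 0,"ty": 0,"tz": -0.002,"turn": 0}
    - {"tx": 0,"ty": 0,"tz": 0,"turn": 0}
    - {"tx": 0,"ty": 0,"tz": 0,"turn": 0}

```text
time_s: 17.85
position: [0.5504, -0.1701, 0.1946]
tcp_rot: [[-0.485, -0.875, -0.0], [-0.875, 0.485, 0.0], [-0.0, 0.0, -1.0]]
force: [0.1, 0.4, -1.7]
opening: 0.152
```

>>> play_rows:
  series:
    - {"tx": 0,"ty": 0,"tz": -0.002,"turn": 0}
    - {"tx": 0,"ty": 0,"tz": -0.001,"turn": 0}
    - {"tx": 0,"ty": 0,"tz": 0,"turn": 0}
    - {"tx": 0,"ty": 0,"tz": 0,"turn": 0}

```text
time_s: 18.25
position: [0.5504, -0.17, 0.1922]
tcp_rot: [[-0.485, -0.875, 0.0], [-0.875, 0.485, -0.0], [-0.0, -0.0, -1.0]]
force: [0.2, -0.6, -2.0]
opening: 0.154
```

>>> play_rows:
  series:
    - {"tx": 0,"ty": 0,"tz": -0.001,"turn": 0}
    - {"tx": 0,"ty": 0,"tz": -0.001,"turn": 0}
    - {"tx": 0,"ty": 0,"tz": 0,"turn": 0}
    - {"tx": 0,"ty": 0,"tz": 0,"turn": 0}

```text
time_s: 18.65
position: [0.5503, -0.17, 0.1906]
tcp_rot: [[-0.485, -0.875, -0.0], [-0.875, 0.485, 0.0], [-0.0, 0.0, -1.0]]
force: [0.1, -0.3, -2.0]
opening: 0.149
```

>>> play_rows:
  series:
    - {"tx": 0,"ty": 0,"tz": -0.001,"turn": 0}
    - {"tx": 0,"ty": 0,"tz": 0,"turn": 0}
    - {"tx": 0,"ty": 0,"tz": 0,"turn": 0}

```text
time_s: 18.95
position: [0.5504, -0.1701, 0.1902]
tcp_rot: [[-0.485, -0.875, 0.0], [-0.875, 0.485, -0.0], [0.0, -0.0, -1.0]]
force: [0.2, 0.6, 2.7]
opening: 0.153
```

>>> play_rows:
  series:
    - {"tx": 0,"ty": 0,"tz": -0.0007,"turn": 0}
    - {"tx": 0,"ty": 0,"tz": 0,"turn": 0}
    - {"tx": 0,"ty": 0,"tz": 0,"turn": 0}

```text
time_s: 19.25
position: [0.5505, -0.1702, 0.1902]
tcp_rot: [[-0.485, -0.875, 0.001], [-0.875, 0.485, -0.001], [0.0, -0.001, -1.0]]
force: [-1.5, 0.3, 5.3]
opening: 0.153
```

>>> play_rows:
  series:
    - {"tx": 0,"ty": 0,"tz": 0,"turn": 0}
    - {"tx": 0,"ty": 0,"tz": 0,"turn": 0}
    - {"tx": 0,"ty": 0,"tz": 0,"turn": 0}
    - {"tx": 0,"ty": 0,"tz": 0,"turn": 0}
    - {"tx": 0,"ty": 0,"tz": 0,"turn": 0}
    - {"tx": 0,"ty": 0,"tz": 0,"turn": 0}
    - {"tx": 0,"ty": 0,"tz": 0,"turn": 0}
    - {"tx": 0,"ty": 0,"tz": 0,"turn": 0}
    - {"tx": 0,"ty": 0,"tz": 0,"turn": 0}
    - {"tx": 0,"ty": 0,"tz": 0,"turn": 0}
  gripper: 1

```text
time_s: 20.25
position: [0.5504, -0.1701, 0.1893]
tcp_rot: [[-0.485, -0.875, 0.0], [-0.875, 0.485, -0.0], [0.0, -0.0, -1.0]]
force: [0.1, 0.7, 0.2]
opening: 0.956
```

>>> play_rows:
  series:
    - {"tx": 0,"ty": 0,"tz": 0.01,"turn": 0}
    - {"tx": 0,"ty": 0,"tz": 0.03,"turn": 0}
    - {"tx": 0,"ty": 0,"tz": 0.04,"turn": 0}
    - {"tx": 0,"ty": 0,"tz": 0.04,"turn": 0}
    - {"tx": 0,"ty": 0,"tz": 0.02,"turn": 0}
    - {"tx": 0,"ty": 0,"tz": 0.01,"turn": 0}
    - {"tx": 0,"ty": 0,"tz": 0,"turn": 0}
    - {"tx": 0,"ty": 0,"tz": 0,"turn": 0}
    - {"tx": 0,"ty": 0,"tz": 0,"turn": 0}

```text
time_s: 21.15
position: [0.5497, -0.1697, 0.3079]
tcp_rot: [[-0.485, -0.875, -0.003], [-0.875, 0.485, 0.001], [0.0, 0.003, -1.0]]
force: [-0.9, -0.1, 0.4]
opening: 1.003
```

```bash
python3 - <<'E'
from h import *
import pickle
w=vision.capture("wrist"); crop(w,(280,160),100,4,"w11.png");pickle.dump(w,open("w11.pkl","wb"))
w=vision.capture("scene"); crop(w,(240,200),40,10,"s11.png")
s=bot.read_state();print(s["position"],s["force"],s["time_s"])
E
```

```text
[ 0.54991385 -0.16983363  0.30805812] [ 0.09016851 -0.66985353 -0.06158413] 21.25
```

View pics/s11.png

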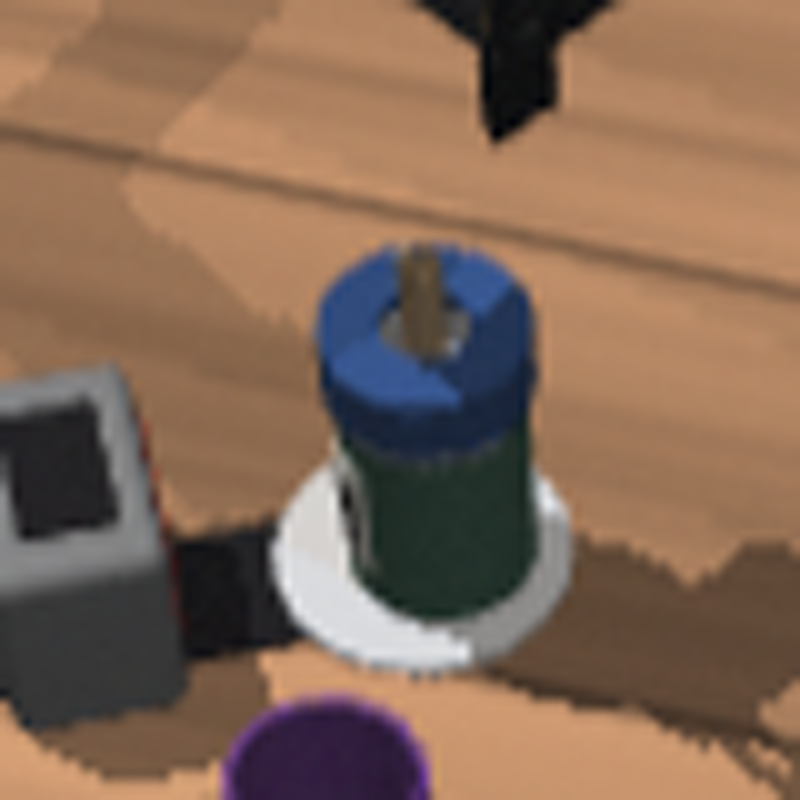

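View pics/w11.png

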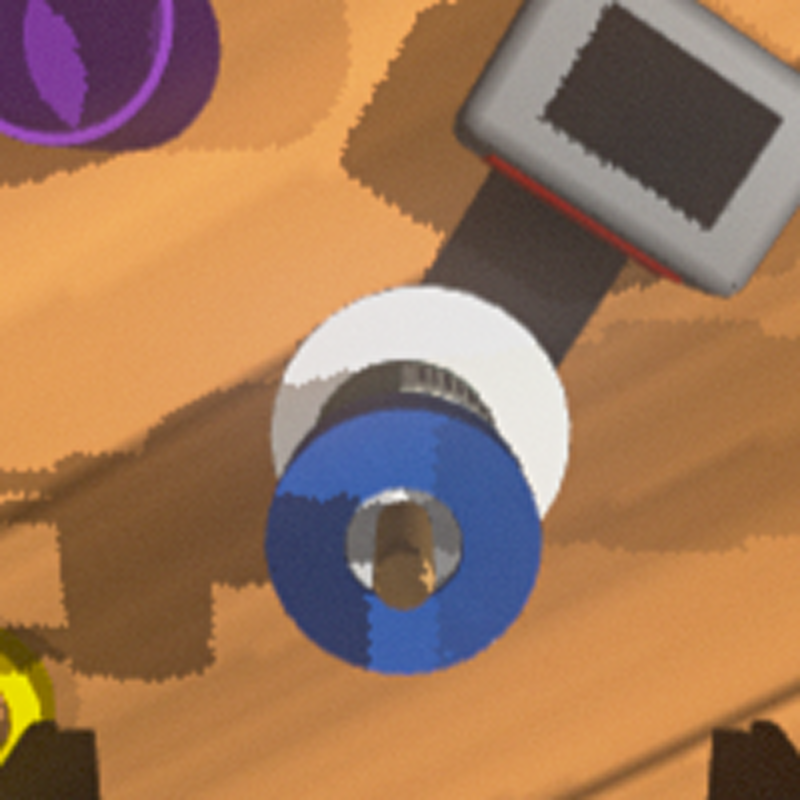

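```bash
python3 - <<'E'
from h import *
import pickle
w=pickle.load(open("w11.pkl","rb"))
U=lambda c:uc(c,(180,60),4)
print("cap",atz(w,U((404,541)),.114),"knob",atz(w,U((402,582)),.142))
E
```

```text
cap [ 0.5513187  -0.17070543  0.114     ] knob [ 0.55051292 -0.16973246  0.142     ]
```

>>> play_rows:
  series:
    - {"tx": 0,"ty": 0,"tz": -0.02,"turn": 0}
    - {"tx": 0,"ty": 0,"tz": -0.04,"turn": 0}
    - {"tx": 0,"ty": 0,"tz": -0.04,"turn": 0}
    - {"tx": 0,"ty": 0,"tz": -0.04,"turn": 0}
    - {"tx": 0,"ty": 0,"tz": -0.025,"turn": 0}
    - {"tx": 0,"ty": 0,"tz": -0.015,"turn": 0}
    - {"tx": 0,"ty": 0,"tz": -0.0075,"turn": 0}
    - {"tx": 0,"ty": 0,"tz": 0,"turn": 0}
    - {"tx": 0,"ty": 0,"tz": 0,"turn": 0}

```text
time_s: 22.15
position: [0.5509, -0.1703, 0.1601]
tcp_rot: [[-0.485, -0.875, 0.002], [-0.875, 0.485, -0.001], [-0.0, -0.002, -1.0]]
force: [-0.4, -0.5, -0.3]
opening: 1.002
```

```bash
python3 - <<'E'
from h import *
w=vision.capture("wrist"); cv2.imwrite("pics/w12.png",w["pixels"])
w=vision.capture("scene"); crop(w,(240,200),40,10,"s12.png")
E
```

```text
(no output)
```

View pics/w12.png

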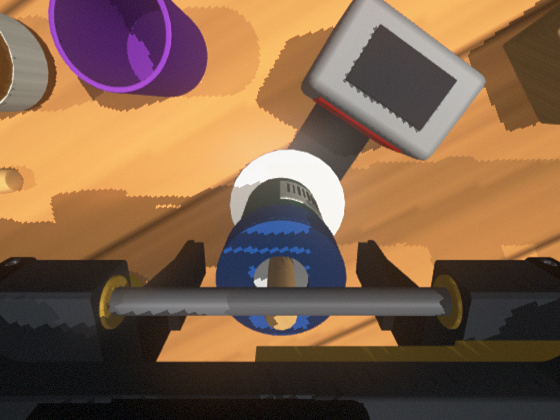

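View pics/s12.png

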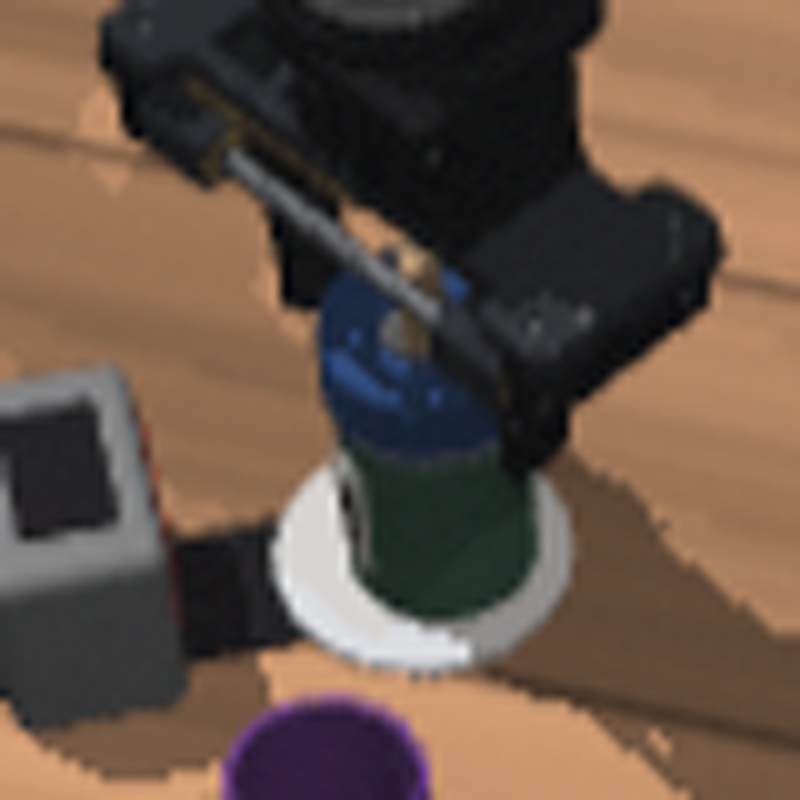

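>>> play_rows:
  series:
    - {"tx": 0,"ty": 0,"tz": 0,"turn": 0}
    - {"tx": 0,"ty": 0,"tz": 0,"turn": 0}
    - {"tx": 0,"ty": 0,"tz": 0,"turn": 0}
    - {"tx": 0,"ty": 0,"tz": 0,"turn": 0}
    - {"tx": 0,"ty": 0,"tz": 0,"turn": 0}
    - {"tx": 0,"ty": 0,"tz": 0,"turn": 0}
    - {"tx": 0,"ty": 0,"tz": 0,"turn": 0}
    - {"tx": 0,"ty": 0,"tz": 0,"turn": 0}
  gripper: 0

```text
time_s: 23.05
position: [0.5504, -0.1701, 0.1595]
tcp_rot: [[-0.485, -0.875, 0.0], [-0.875, 0.485, -0.0], [0.0, -0.0, -1.0]]
force: [-0.7, -0.5, 4.0]
opening: 0.756
```

>>> play_rows:
  series:
    - {"tx": 0,"ty": 0,"tz": 0.001,"turn": 0}
    - {"tx": 0,"ty": 0,"tz": 0.002,"turn": 0}
    - {"tx": 0,"ty": 0,"tz": 0.003,"turn": 0}
    - {"tx": 0,"ty": 0,"tz": 0.004,"turn": 0}
    - {"tx": 0,"ty": 0,"tz": 0.005,"turn": 0}
    - {"tx": 0,"ty": 0,"tz": 0.006,"turn": 0}
    - {"tx": 0,"ty": 0,"tz": 0.006,"turn": 0}
    - {"tx": 0,"ty": 0,"tz": 0.006,"turn": 0}
    - {"tx": 0,"ty": 0,"tz": 0.006,"turn": 0}
    - {"tx": 0,"ty": 0,"tz": 0.006,"turn": 0}

```text
time_s: 24.05
position: [0.5504, -0.17, 0.1958]
tcp_rot: [[-0.485, -0.875, 0.0], [-0.875, 0.485, -0.0], [-0.0, -0.0, -1.0]]
force: [0.1, 0.5, -1.1]
opening: 0.756
```

>>> play_rows:
  series:
    - {"tx": 0,"ty": 0,"tz": 0.006,"turn": 0}
    - {"tx": 0,"ty": 0,"tz": 0.006,"turn": 0}
    - {"tx": 0,"ty": 0,"tz": 0.006,"turn": 0}
    - {"tx": 0,"ty": 0,"tz": 0.006,"turn": 0}
    - {"tx": 0,"ty": 0,"tz": 0.006,"turn": 0}
    - {"tx": 0,"ty": 0,"tz": 0.006,"turn": 0}
    - {"tx": 0,"ty": 0,"tz": 0.005,"turn": 0}
    - {"tx": 0,"ty": 0,"tz": 0.003,"turn": 0}
    - {"tx": 0,"ty": 0,"tz": 0.002,"turn": 0}
    - {"tx": 0,"ty": 0,"tz": 0,"turn": 0}

```text
time_s: 25.05
position: [0.5504, -0.1701, 0.2322]
tcp_rot: [[-0.485, -0.875, 0.0], [-0.875, 0.485, -0.0], [-0.0, -0.0, -1.0]]
force: [0.5, -0.1, -0.1]
opening: 0.756
```

>>> play_rows:
  series:
    - {"tx": 0,"ty": 0,"tz": 0,"turn": 0}
    - {"tx": 0,"ty": 0,"tz": 0,"turn": 0}
    - {"tx": 0,"ty": 0,"tz": 0,"turn": 0}
    - {"tx": 0,"ty": 0,"tz": 0,"turn": 0}
    - {"tx": 0,"ty": 0,"tz": 0,"turn": 0}

```text
time_s: 25.55
position: [0.5503, -0.17, 0.232]
tcp_rot: [[-0.485, -0.875, -0.0], [-0.875, 0.485, 0.0], [-0.0, 0.0, -1.0]]
force: [0.2, 0.1, -0.6]
opening: 0.759
```

```bash
python3 - <<'E'
from h import *
import pickle
w=vision.capture("wrist"); cv2.imwrite("pics/w13.png",w["pixels"]);pickle.dump(w,open("w13.pkl","wb"))
w=vision.capture("scene"); crop(w,(240,190),50,8,"s13.png")
E
```

```text
(no output)
```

View pics/w13.png

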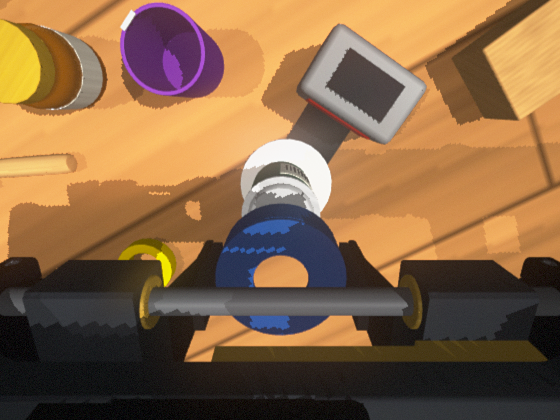

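View pics/s13.png

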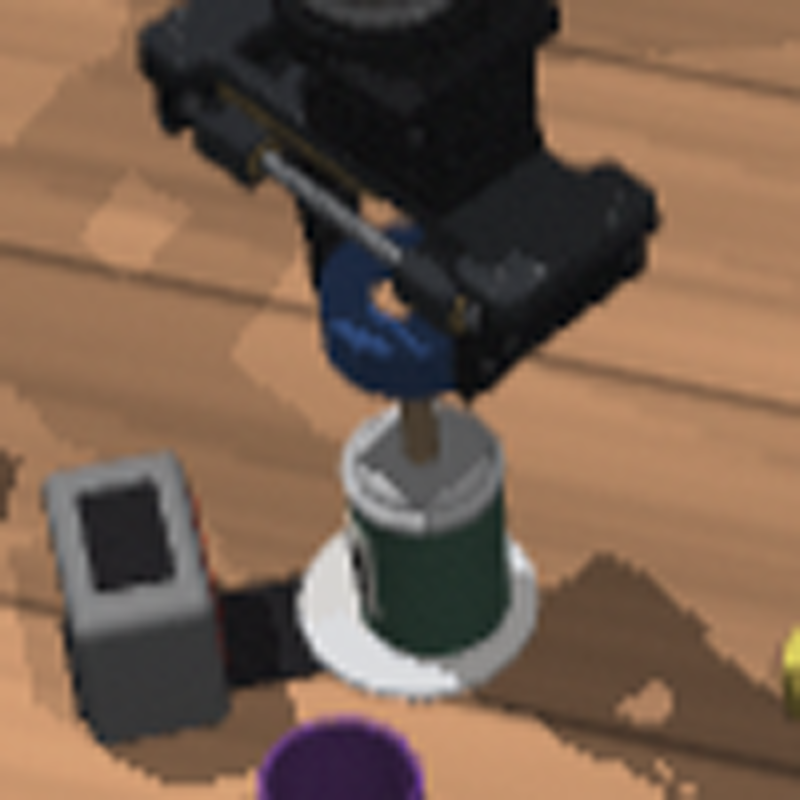

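```bash
python3 - <<'E'
from h import *
s=bot.read_state();print(s["position"],s["force"],s["opening"],s["time_s"])
print(bot.hand_in())
E
```

```text
[ 0.5503331  -0.17004246  0.23206964] [-0.43340687 -0.09111819  0.04613418] 0.7567946163086723 25.65
the job is handed in; nothing more can be done
None
```

The job is done and handed in at about 25.7 s: the tin is turned, the lids are seated, and the arm is holding the blue cap level above the knob.

- **Tin:** I turned the green tin about −139° on its pad and let go. The label then measured −60.5°, against about −60.5° for the scanner's window direction. Single readings of the window direction ranged from about −57° to −63°. The tin's axis is about 6 mm from the pad centre.
- **Lids:** I lowered the nested pair by the knob until it touched the rim at 0.190 m, the height expected for a seated lid, pressing with about 5 N. The pictures taken after release show it seated flat.
- **Cap:** I gripped it by its side and lifted it about 73 mm, which is roughly 3 cm clear of the knob. The last pictures show the inner lid seated and the label unmoved. I judged the label by its edge in the picture and did not measure its angle again.

The first two move calls were refused because the rows lacked "tz"; nothing moved. A two-camera height estimate put the knob top at 102–105 mm, against 96 mm from the given dimensions. I used 96 mm, and the grasp and seating heights agreed with it. I did not touch the bystanders or the purple tin.

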